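Flask up four wax trees before investing

ROBOT

A 7-joint arm with a two-finger parallel gripper is mounted at the origin on a cart in front of the work surface, level with it; the furniture and walls round the work are solid. World frame = base frame: x ahead of the robot, y to its left, z up, the work surface at z = 0. Lengths are in m, angles in rad, forces in N, time in s.
With the tool pointing down it reaches from about 0.425 to 0.925 m from the base axis. Payload 6.8 kg.
Tool frame: the origin (TCP) lies at the very end of the fingers, on their centre line; the grasp point (between the pads) lies bot.grip_point_offset behind it (bot.grip_point_offset is the distance from the TCP to the grasp point, in m); z points along the fingers, y is the line along which they close (so a half turn about z gives the same grasp; the last joint's range is limited). The gripper opens to 85 mm and grips with 20 to 120 N. Pads are 22 mm wide; open, the fingers measure 114 mm over their backs; the gripper's body (76 mm by 85 mm) begins 54 mm behind the grasp point. The pads swing forward as they close: fully open they stand 13 mm farther back than shut.
Start: joints at [-1.433, 0.477, 0.022, 1.555, -0.011, 1.109, -0.083], TCP at [0.164, 0.655, 0.231] pointing down, gripper open.
Joint ranges: [-2.96, 2.96], [-0.34, 2.1], [-1.41, 1.46], [0.24, 2.44], [-1.37, 4.51], [0.17, 1.92], [-2.96, 2.96]. Speed limits (rad/s): [2.39, 2.39, 3.14, 3.14, 3.14, 3.14, 3.14].

INTERFACE

Orientations are given as a unit quaternion [w, x, y, z].
In Python, from station import bot gives the robot as it stands. The module is installed in compiled form; this text tells all that it offers.
- The arm moves only by the tool move_arm, never from a script. Its argument "plan" is text: rows parted by semicolons, each of 7 numbers parted by spaces: the turn, a rotation vector about the tool's x, y, z each as a share of 0.5 rad, from -1 to 1, then the shift along the tool's x, y, z each as a share of 15 cm, from -1 to 1, then the gripper's target within -1 to 1 (shut at 1, half-way at 0, fully open at -1). In form: wx wy wz tx ty tz hand; .... A call has 1 to 5 rows; each row shifts and turns the commanded pose from where the row before left it, along the tool's axes as they then stand; what a row does not reach is not made up. A row lasts 1/12 s, in which the tool goes at most 41.7 mm and 7.16 degrees, less where a joint would pass 70% of its speed; a pose out of reach is approached as far as the arm can. A call with a number of a shift or a turn outside -1 to 1 is refused whole. A call with a gripper value outside its range is refused whole. The fingers move at their own pace and stop on an object; "newtons" is the grip in N (left out, the last holds). Time passes only in rows, so rows that do not move let the fingers close. It gives the time, the measured TCP pose, the force, the opening and the grip force at its end, in the units of the state.
- bot.get_state(): the state, without advancing time (a new reading comes with each control period).
- bot.camera(name): name is "side" or "top"; returns a dict with "pixels" (400x640x3 uint8, red, green, blue), "vfov" (degrees; the focal length in pixels is half the picture's height over the tangent of half this angle, whatever the lens; pixels are square), "cx", "cy" (the principal point, pixels), "rvec" (rotation vector, rad) and "tvec" (3), from world to camera coordinates, as OpenCV has them. Camera axes: x right, y down, z forward; pixel columns grow to the right and rows downward; lengths in m; the calibration is good to about 2 mm. A picture is of the moment at which its call begins. There is no depth.
- bot.job_done(): hands the job in; it is judged then, once.
The state is a dict: "clock": time; "q": joint angles; "qvel": joint speeds; "tau": joint torques, N m; "tcp_pos": TCP position; "ee_rot": TCP orientation; "contact_force": force on the tool from outside, world axes, zero at the start; "wrist_torque": the same for the moment, N m; "width": finger opening in m; "grip_force": force on a finger pad.
Only numpy, scipy, OpenCV 4.12 (cv2) and the standard library are available. Lean on these libraries where they do the work, as an engineer would, in place of code of your own. Each camera call takes 0.05 s, during which the arm holds its last target. There are 200 camera calls.

TASK

Get the four wax trees ready for investing: lower each steel casting flask over the wax tree whose rubber base is made for it, so that the flask stands upright and fully home in the groove of the base, with the base flat on the bench. Do not drop a flask or knock the wax, and leave the rinse bottle and the blue bur stand where they are.

Things in the scene. Friction and masses are not known exactly. Their poses are not given: they have to be found in the camera images.
- flask_38: casting flask: plain tube of bright steel, the smallest, open at both ends, 38 mm outside diameter, 56 mm high, wall 2.5 mm, about 122 g (varies), standing loose on the bench. Origin: centre of its lower end, z along the tube
- flask_48: casting flask: plain tube of brown heat-scaled steel, open at both ends, 48 mm outside diameter, 64 mm high, wall 2.5 mm, about 178 g (varies), standing loose on the bench. Origin: centre of its lower end, z along the tube
- flask_58: casting flask: plain tube of bright steel, open at both ends, 58 mm outside diameter, 72 mm high, wall 2.5 mm, about 245 g (varies), standing loose on the bench. Origin: centre of its lower end, z along the tube
- flask_68: casting flask: plain tube of dark heat-scaled steel, the largest, open at both ends, 68 mm outside diameter, 80 mm high, wall 2.5 mm, about 321 g (varies), standing loose on the bench. Origin: centre of its lower end, z along the tube
- tree_38: blue wax tree (one small finger ring on a short sprue) fixed in a loose black rubber base, a flared cup 60 mm across and 20 mm high. Round a cone in its middle runs a groove for the 38 mm flask: floor 6 mm above the underside, 1.5 mm play each way, cup mouth 54 mm wide as lead-in. Brittle wax: within 8 mm of the middle, up to 50 mm above the underside. Origin: centre of the base's underside, z up
- tree_48: violet wax tree (one signet ring on a short sprue) fixed in a loose dark red rubber base, a flared cup 70 mm across and 20 mm high. Round a cone in its middle runs a groove for the 48 mm flask: floor 6 mm above the underside, 1.5 mm play each way, cup mouth 64 mm wide as lead-in. Brittle wax: within 12 mm of the middle, up to 58 mm above the underside. Origin: centre of the base's underside, z up
- tree_58: pink wax tree (an upright sprue with six small rings round it) fixed in a loose dark green rubber base, a flared cup 80 mm across and 20 mm high. Round a cone in its middle runs a groove for the 58 mm flask: floor 6 mm above the underside, 1.5 mm play each way, cup mouth 74 mm wide as lead-in. Brittle wax: within 19.5 mm of the middle, up to 66 mm above the underside. Origin: centre of the base's underside, z up
- tree_68: green wax tree (an upright sprue with eight rings round it) fixed in a loose pale grey rubber base, a flared cup 90 mm across and 20 mm high. Round a cone in its middle runs a groove for the 68 mm flask: floor 6 mm above the underside, 1.5 mm play each way, cup mouth 84 mm wide as lead-in. Brittle wax: within 23.5 mm of the middle, up to 74 mm above the underside. Origin: centre of the base's underside, z up
- rinse_bottle: bystander: small white bottle with cap, 37 mm across, 88 mm high, standing loose; origin: centre of its underside
- blue_stand: bystander: blue bur stand full of burs, 68 x 78 mm, 68 mm high, standing loose; origin: centre of its underside
Things that resemble listed ones, but are neither listed nor needed, are in the scene too. Leave any yellow look-alike of the part that bears tree_48 alone.

How it is judged:
By the outcome, as a careful person would: the job done as asked, in the order asked, and still so for the second after the job is handed in, with the robot touching nothing.
It also fails if it takes over 96 s, if anything falls off the work surface, if the arm or the gripper's body presses on something with over 40 N, if the wrist force passes 120 N, or if a joint passes its speed limit or range.

## Working session

There is one attempt and no reset: what is moved stays moved. The work goes in short steps, Python scripts to look and compute and a tool call to move; the robot and the scene stay as the last step left them, time stands still between calls to the robot, and variables do not carry over. Pictures are saved under pics/ and viewed, at most 14 in all, crops included, and the job is handed in when it is done.

Besides the shell and the picture viewer there is one more tool, called after ">>>" by a JSON object that holds its "op" and its "data". move_arm: Moves the arm, as the interface text tells. Its arguments: {"type":"object","properties":{"plan":{"type":"string"},"newtons":{"type":"number"}},"required":["plan"]}

```bash
mkdir -p pics; cat > h.py <<'E'
import numpy as np, cv2
from station import bot
def snap(n,f):
    c=bot.camera(n); cv2.imwrite(f,cv2.cvtColor(c['pixels'],cv2.COLOR_RGB2BGR)); return c
def cal(c):
    f=200/np.tan(np.radians(c['vfov'])/2); K=np.array([[f,0,c['cx']],[0,f,c['cy']],[0,0,1]])
    return K,cv2.Rodrigues(np.array(c['rvec'],float))[0],np.array(c['tvec'],float).reshape(3)
def ray(c,u,v,z):
    K,R,t=cal(c); d=R.T@np.linalg.inv(K)@[u,v,1]; o=-R.T@t
    return o+d*(z-o[2])/d[2]
def proj(c,P):
    K,R,t=cal(c); p=(K@(R@np.atleast_2d(P).T+t[:,None])).T; return p[:,:2]/p[:,2:]
E
python3 - <<'E'
from h import *
import pickle
for n in('top','side'):
    c=snap(n,f'pics/{n}0.png'); pickle.dump(c,open(n+'.pkl','wb')); K,R,t=cal(c); print(n,K[0,0],c['cx'],c['cy'],-R.T@t,R.round(3).tolist(),[k for k in c])
s=bot.get_state(); print(s,bot.grip_point_offset)
E
```

```text
top 520.7111971886982 315.71638192151124 198.2631134160877 [0.20059034 0.03950806 1.55070122] [[-0.109, -0.994, 0.002], [-0.959, 0.105, -0.264], [0.263, -0.031, -0.964]] ['pixels', 'vfov', 'cx', 'cy', 'rvec', 'tvec']
side 473.18294000346424 319.04665097950766 206.53407505632757 [0.30881357 0.89310074 0.92163826] [[-0.952, -0.304, -0.014], [-0.197, 0.652, -0.732], [0.232, -0.695, -0.681]] ['pixels', 'vfov', 'cx', 'cy', 'rvec', 'tvec']
{'clock': 0.1, 'q': array([-1.43308331,  0.47771497,  0.02235052,  1.55635435, -0.01147861,
        1.10932676, -0.08309412]), 'qvel': array([ 1.13588605e-03, -3.24202825e-03, -2.68298975e-04, -2.85234137e-03,
       -5.77646678e-05,  4.57574517e-04,  3.73513798e-04]), 'tau': array([ 4.85429628e-03, -5.97764111e+01,  1.61395557e+00, -2.81953043e+01,
        1.28432052e-02,  5.08487632e-03, -9.76160123e-06]), 'tcp_pos': array([0.16414793, 0.65417608, 0.23042402]), 'ee_rot': array([-3.04850701e-05,  1.22583145e-01,  9.92457894e-01, -8.36993346e-04]), 'contact_force': array([-0.13712152, -0.35960591,  0.74418477]), 'wrist_torque': array([ 0.03196155, -0.01731584, -0.01137653]), 'grip_force': 0.0, 'width': 0.08520893200893209} 0.0187
```

View pics/top0.png

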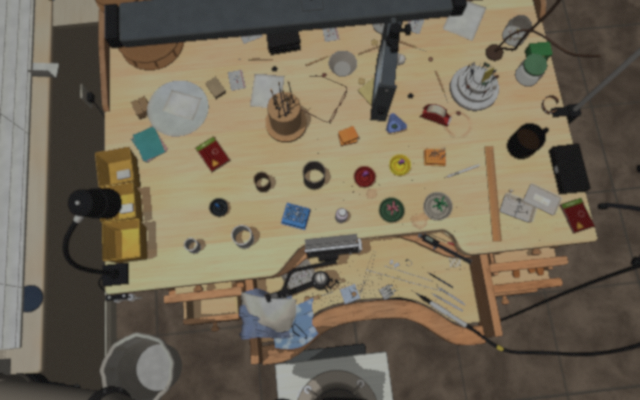

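View pics/side0.png

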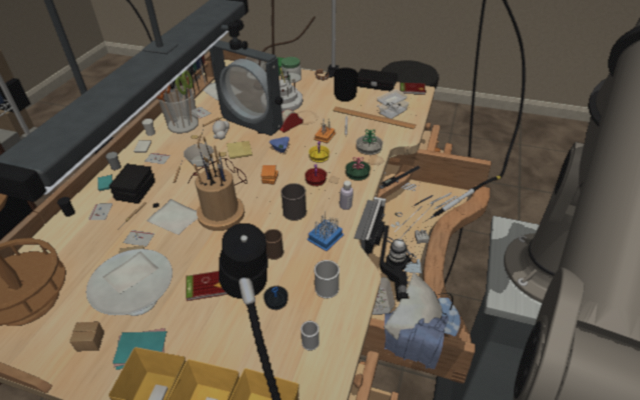

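The top view shows the flasks: 38 bright at (193,245), 58 bright at (243,236), 48 brown at (262,181), 68 dark at (314,174). The trees: 38 black base (219,207), 48 dark red (365,176), with the yellow look-alike at (400,165), 58 dark green (391,209), 68 pale grey (437,206). The bur stand is at (296,215) and the bottle at (342,214).

```bash
python3 - <<'E'
from h import *
import pickle
T=pickle.load(open('top.pkl','rb'));S=pickle.load(open('side.pkl','rb'))
print(proj(T,[[0,0,0],[.164,.655,.23],[.5,0,0]]),proj(S,[[0,0,0],[.164,.655,.23],[.5,0,0]]))
for n,u,v,h in[('f38',193,245,.028),('f48',262,181,.03),('f58',243,236,.036),('f68',314,174,.04),('t38',219,207,.02),('t48',365,176,.02),('t58',391,209,.02),('t68',437,206,.02),('yel',400,165,.02),('stand',296,215,.03),('bot',342,214,.08)]:
    p=ray(T,u,v,h); print(n,p.round(3),np.hypot(*p[:2]).round(3),proj(S,p).round(0))
# lamp
K,R,t=cal(T);K2,R2,t2=cal(S)
X=cv2.triangulatePoints(K@np.c_[R,t],K2@np.c_[R2,t2],np.array([[85.],[203]]),np.array([[245.],[240]]));print('lamp',(X[:3]/X[3]).T,proj(S,(X[:3]/X[3]).T))
a=cv2.imread('pics/top0.png')[135:265,170:470];cv2.imwrite('pics/c1.png',cv2.resize(a,None,fx=2.66,fy=2.66,interpolation=3))
b=cv2.imread('pics/side0.png')[115:365,230:430];cv2.imwrite('pics/c2.png',cv2.resize(b,None,fx=2.4,fy=2.4,interpolation=3))
E
```

```text
[[336.49467025 413.95243405]
 [ 60.21915459 385.98605779]
 [316.68904767 237.53643997]] [[551.85339907 268.56280469]
 [491.80440493 504.98071727]
 [356.58041424 226.84754275]]
f38 [0.512 0.367 0.028] 0.63 [[309. 332.]]
f48 [0.687 0.148 0.03 ] 0.702 [[272. 243.]]
f58 [0.521 0.217 0.036] 0.565 [[326. 277.]]
f68 [ 0.689 -0.012  0.04 ] 0.689 [[292. 200.]]
t38 [0.622 0.285 0.02 ] 0.684 [[276. 293.]]
t48 [ 0.672 -0.169  0.02 ] 0.692 [[316. 173.]]
t58 [ 0.559 -0.233  0.02 ] 0.606 [[357. 167.]]
t68 [ 0.553 -0.373  0.02 ] 0.667 [[370. 142.]]
yel [ 0.695 -0.282  0.02 ] 0.75 [[320. 150.]]
stand [0.569 0.055 0.03 ] 0.572 [[326. 228.]]
bot [ 0.546 -0.079  0.08 ] 0.551 [[349. 184.]]
lamp [[0.54463242 0.50576079 0.45104298]] [[245.4523147  240.16853528]]
```

View pics/c1.png

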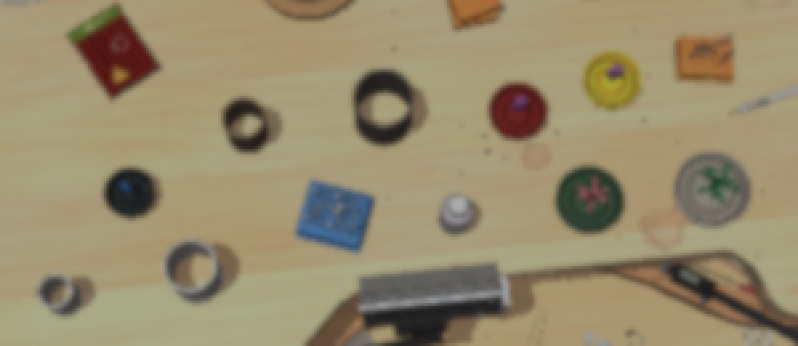

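View pics/c2.png

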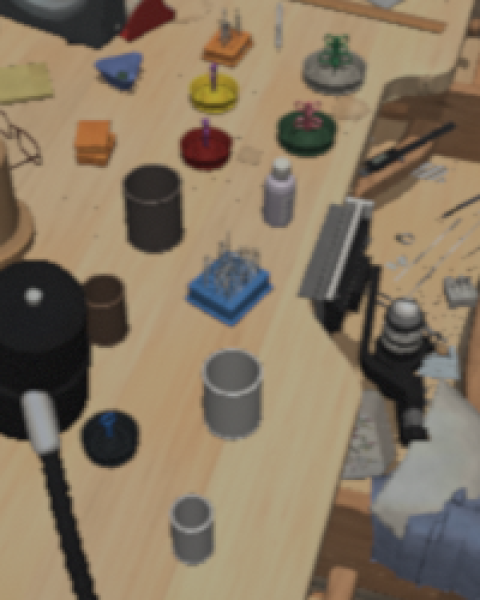

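The crops confirm tree_48 as the dark red base with violet wax at crop pixel (518,110); the yellow one at (612,80) is the look-alike and stays. The brown and dark tubes are flask_48 and flask_68. I'll refine the centres with an edge fit in both views.

```bash
cat > fit.py <<'E'
from h import *
from scipy.optimize import minimize
from scipy.ndimage import map_coordinates
th=np.linspace(0,2*np.pi,72,endpoint=False)
def grad(c):
    g=np.zeros((400,640))
    for k in range(3):
        i=cv2.GaussianBlur(c['pixels'][:,:,k].astype(np.float32),(0,0),1.0)
        g=np.maximum(g,np.hypot(cv2.Sobel(i,5,1,0),cv2.Sobel(i,5,0,1)))
    return g
def circ(x,y,z,r): return np.c_[x+r*np.cos(th),y+r*np.sin(th),np.full(72,z)]
def sil(c,x,y,r,h,z0=0):
    P=np.r_[proj(c,circ(x,y,z0,r)),proj(c,circ(x,y,z0+h,r))].astype(np.float32)
    H=cv2.convexHull(P)[:,0]; H=np.r_[H,H[:1]]
    d=np.r_[0,np.cumsum(np.hypot(*np.diff(H,axis=0).T))]; s=np.linspace(0,d[-1],150)
    return np.c_[np.interp(s,d,H[:,0]),np.interp(s,d,H[:,1])]
def curves(c,o,x,y):
    n,r,h=o
    if n[0]=='f': return [proj(c,circ(x,y,h,r)),sil(c,x,y,r,h)]
    return [proj(c,circ(x,y,.02,r))]
def fit(c,g,o,xy):
    f=lambda p:-np.mean([map_coordinates(g,q[:,::-1].T,order=1).mean() for q in curves(c,o,*p)])
    G=[(f((xy[0]+a,xy[1]+b)),xy[0]+a,xy[1]+b) for a in np.arange(-.014,.015,.002) for b in np.arange(-.014,.015,.002)]
    m=min(G); return minimize(f,m[1:],method='Nelder-Mead',options=dict(initial_simplex=[[m[1],m[2]],[m[1]+.002,m[2]],[m[1],m[2]+.002]],xatol=1e-4)).x
O=[('f38',.019,.056),('f48',.024,.064),('f58',.029,.072),('f68',.034,.08),('t38',.03,.02),('t48',.035,.02),('t58',.04,.02),('t68',.045,.02)]
I=[(.512,.367),(.687,.148),(.521,.217),(.689,-.012),(.622,.285),(.672,-.169),(.559,-.233),(.553,-.373)]
def tiles(c,res,fn,w=25,k=4):
    out=[]
    for o,p in zip(O,res):
        u=proj(c,[[*p,o[2]/2]])[0].round().astype(int); w2=w
        a=c['pixels'][u[1]-w2:u[1]+w2,u[0]-w2:u[0]+w2][:,:,::-1]; a=cv2.resize(a,(200,200),interpolation=3)
        for q in curves(c,o,*p): cv2.polylines(a,[((q-u+w2+.5)*200/(2*w2)-.5).round().astype(np.int32)],True,(255,255,0),1)
        out.append(a)
    return np.r_[np.hstack(out[:4]),np.hstack(out[4:])]
E
python3 - <<'E'
from fit import *
import pickle
C=[pickle.load(open(n+'.pkl','rb')) for n in('top','side')];R=[]
for c in C:
    g=grad(c); R.append([fit(c,g,o,i) for o,i in zip(O,I)])
for k,o in enumerate(O): print(o[0],R[0][k].round(4),R[1][k].round(4))
cv2.imwrite('pics/m1.png',tiles(C[0],R[0],0)); cv2.imwrite('pics/m2.png',tiles(C[1],R[1],0))
E
```

```text
f38 [0.5094 0.3677] [0.5081 0.3758]
f48 [0.683  0.1475] [0.681  0.1537]
f58 [0.5181 0.2166] [0.517  0.2257]
f68 [ 0.6845 -0.011 ] [ 0.6825 -0.0043]
t38 [0.622  0.2853] [0.6189 0.2963]
t48 [ 0.6707 -0.1666] [ 0.6695 -0.1582]
t58 [ 0.5571 -0.2334] [ 0.5538 -0.2122]
t68 [ 0.5535 -0.3743] [ 0.5541 -0.3695]
```

View pics/m1.png

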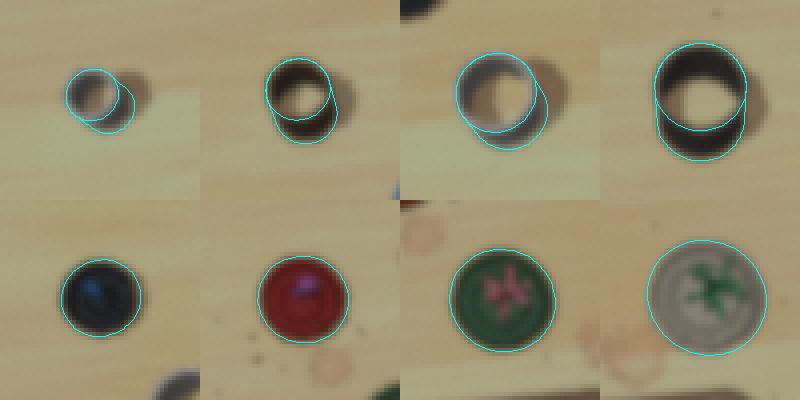

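View pics/m2.png

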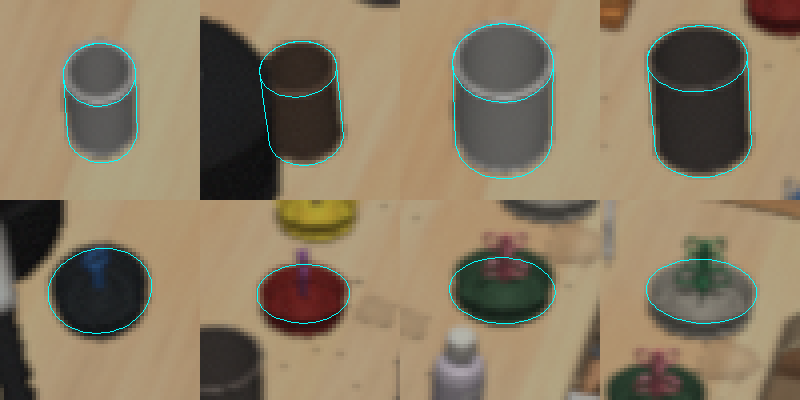

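The top-view fits look tight (outlines match). The side fits for t38 and t58 are off, and the side view shifts y by about 7 mm overall. I'll check the calibration against the gripper itself once it is in view.

>>> {"op": "move_arm", "data": {"plan": "0 0 -0.246 0 0 0 -1; 0 0 -0.246 0 0 0 -1; 0 0 0 0 -0.25 0 -1; 0 0 0 0 -0.25 0 -1; 0 0 0 0 -0.25 0 -1"}}

```text
clock: 0.52
tcp_pos: [0.1641, 0.5405, 0.2303]
ee_rot: [-0.0, -0.0, 1.0, -0.001]
contact_force: [0.9, 0.4, 1.3]
width: 0.0853
grip_force: 0.0
```

>>> {"op": "move_arm", "data": {"plan": "0 0 0 0 -0.25 0 -1; 0 0 0 -0.23 -0.1 0 -1; 0 0 0 -0.23 -0.1 0 -1; 0 0 0 -0.23 -0.1 0 -1; 0 0 0 -0.23 -0.1 0 -1"}}

```text
clock: 0.93
tcp_pos: [0.3034, 0.4435, 0.2313]
ee_rot: [-0.0, -0.0, 1.0, 0.0]
contact_force: [0.5, 0.6, -0.3]
width: 0.0858
grip_force: 0.0
```

>>> {"op": "move_arm", "data": {"plan": "0 0 0 -0.23 -0.1 0 -1; 0 0 0 -0.23 -0.1 0 -1; 0 0 0 -0.23 0 0 -1; 0 0 0 -0.2 0 0 -1; 0 0 0 0 0 0 -1"}}

```text
clock: 1.35
tcp_pos: [0.4423, 0.4121, 0.2311]
ee_rot: [0.002, 0.004, 1.0, -0.0]
contact_force: [0.2, -0.6, 0.5]
width: 0.0854
grip_force: 0.0
```

>>> {"op": "move_arm", "data": {"plan": "0 0 0 -0.22 -0.14 0 -1; 0 0 0 -0.22 -0.14 0.2 -1; 0 0 0 0 0 0.25 -1; 0 0 0 0 0 0.25 -1; 0 0 0 0 0 0 -1"}}

```text
clock: 1.77
tcp_pos: [0.4924, 0.3724, 0.1235]
ee_rot: [-0.005, 0.0, 1.0, -0.004]
contact_force: [-0.9, -0.6, -1.5]
width: 0.0852
grip_force: 0.0
```

```bash
python3 - <<'E'
from h import *
p=bot.get_state()['tcp_pos'];print(p)
o=[]
for n in('top','side'):
    c=snap(n,f'pics/{n}1.png'); u=proj(c,p)[0]; print(u)
    m=[proj(c,p+np.array(d))[0] for d in([0,.0427,0],[0,-.0427,0])]
    U=u.round().astype(int); a=c['pixels'][max(0,U[1]-50):U[1]+50,U[0]-50:U[0]+50][:,:,::-1]; a=cv2.resize(a,(400,400),interpolation=3)
    for q in [u]+m: cv2.circle(a,tuple(int(x) for x in ((q-U+50+.5)*4)),3,(255,255,0),1)
    o.append(a)
cv2.imwrite('pics/g1.png',np.hstack(o))
E
```

```text
[0.49243329 0.37240283 0.12349438]
[183.57414168 246.07642665]
[316.38560674 310.95741593]
```

View pics/g1.png

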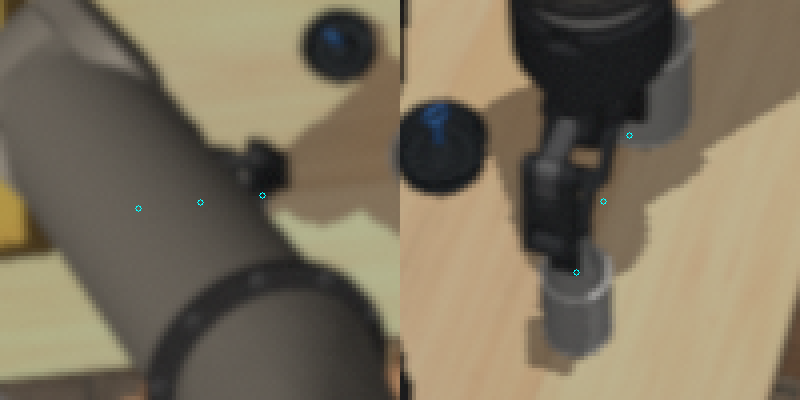

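>>> {"op": "move_arm", "data": {"plan": "0 0 0 -0.05 -0.01 0 -1; 0 0 0 0 0 0.2 -1; 0 0 0 0 0 0 -1; 0 0 0 0 0 0 -1; 0 0 0 0 0 0 -1"}}

```text
clock: 2.28
tcp_pos: [0.505, 0.3754, 0.1031]
ee_rot: [0.001, -0.0, 1.0, 0.001]
contact_force: [0.0, -0.4, 0.4]
width: 0.0852
grip_force: 0.0
```

```bash
cat > g.py <<'E'
from h import *
import sys
p=bot.get_state()['tcp_pos'];w=bot.get_state()['width'];print(p,w)
c=bot.camera('side');u=proj(c,p)[0]; U=u.round().astype(int); k=6;r=50
a=c['pixels'][max(0,U[1]-r):U[1]+r,U[0]-r:U[0]+r][:,:,::-1]; a=cv2.resize(a,(k*2*r,k*2*r),interpolation=3)
b=float(sys.argv[2]) # pad setback
for s in(-1,1):
    q=proj(c,[p+[dx,s*w/2,dz] for dx,dz in((-.011,b),(.011,b),(.011,b+.03),(-.011,b+.03))])
    cv2.polylines(a,[((q-U+r+.5)*k).astype(np.int32)],True,(255,255,0) if s>0 else (0,255,255),1)
cv2.imwrite(sys.argv[1],a)
E
python3 g.py pics/g2.png 0.013
```

```text
[0.50496843 0.37540407 0.10307589] 0.08518283274123518
```

View pics/g2.png

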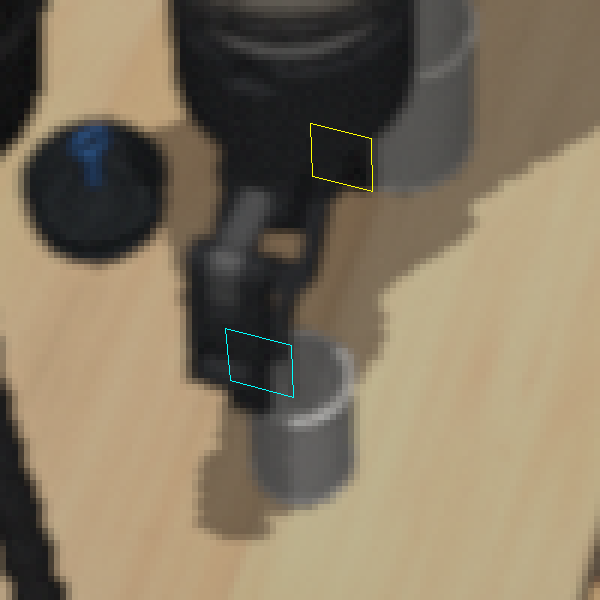

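>>> {"op": "move_arm", "data": {"plan": "0 0 0 -0.027 -0.022 0.18 -1; 0 0 0 0 0 0.18 -1; 0 0 0 0 0 0.16 -1; 0 0 0 0 0 0 -1; 0 0 0 0 0 0 -1", "newtons": 30}}

```text
clock: 2.75
tcp_pos: [0.5081, 0.3713, 0.0234]
ee_rot: [-0.0, -0.0, 1.0, -0.0]
contact_force: [0.5, 0.2, 0.8]
width: 0.0853
grip_force: 0.0
```

```bash
python3 - <<'E'
from h import *
import pickle
print(bot.get_state()['tcp_pos']); c=snap('side','pics/s2.png'); pickle.dump(c,open('s2.pkl','wb'))
E
```

```text
[0.50807185 0.37131371 0.02335783]
```

>>> {"op": "move_arm", "data": {"plan": "0 0 0 0 0 0 0; 0 0 0 0 0 0 0; 0 0 0 0 0 0 0.2; 0 0 0 0 0 0 0.2; 0 0 0 0 0 0 0.2"}}

```text
clock: 3.22
tcp_pos: [0.5087, 0.3718, 0.0242]
ee_rot: [0.001, -0.0, 1.0, 0.001]
contact_force: [-0.5, -0.9, 5.2]
width: 0.0383
grip_force: 29.4
```

>>> {"op": "move_arm", "data": {"plan": "0 0 0 0 0 0 1; 0 0 0 0 0 0 1; 0 0 0 0 0 0 1; 0 0 0 0 0 0 1; 0 0 0 0 0 0 1"}}

```text
clock: 3.63
tcp_pos: [0.5088, 0.3718, 0.0242]
ee_rot: [0.001, -0.0, 1.0, 0.001]
contact_force: [-1.0, -0.7, 5.4]
width: 0.0378
grip_force: 29.5
```

```bash
python3 - <<'E'
from h import *
import pickle
s=bot.get_state();print(s['tcp_pos'],s['width'],s['grip_force']); c=snap('side','pics/s3.png'); b=pickle.load(open('s2.pkl','rb'))
u=proj(c,[.509,.370,.03])[0].astype(int);f=lambda c:cv2.resize(c['pixels'][u[1]-33:u[1]+33,u[0]-33:u[0]+33][:,:,::-1],(400,400),interpolation=3)
cv2.imwrite('pics/g3.png',np.hstack([f(b),f(c)]))
E
```

```text
[0.50877081 0.37179256 0.02417478] 0.03783591475957604 29.450224936008453
```

View pics/g3.png

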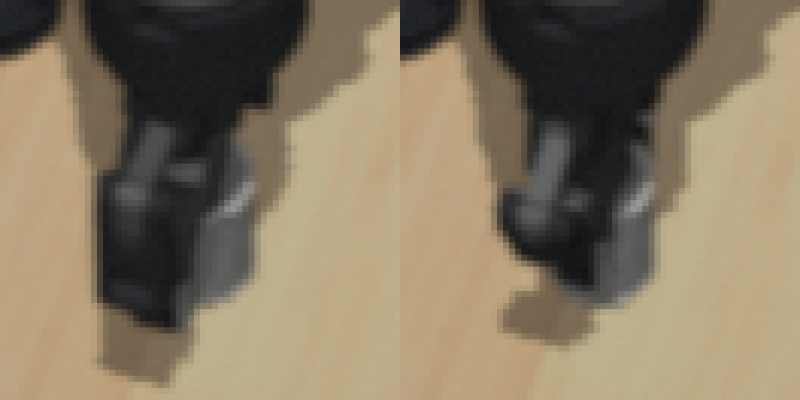

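>>> {"op": "move_arm", "data": {"plan": "0 0 0 0 0 -0.1 1; 0 0 0 0 0 -0.2 1; 0 0 0 0 0 -0.2 1; 0 0 0 0 0 -0.15 1; 0 0 0 -0.14 -0.1 0 1"}}

```text
clock: 4.1
tcp_pos: [0.5273, 0.3629, 0.1257]
ee_rot: [0.001, -0.004, 1.0, 0.004]
contact_force: [-0.7, 0.7, -1.6]
width: 0.038
grip_force: 30.5
```

>>> {"op": "move_arm", "data": {"plan": "0 0 0 -0.16 -0.12 0 1; 0 0 0 -0.16 -0.12 0 1; 0 0 0 -0.16 -0.12 0 1; 0 0 0 -0.13 -0.09 0 1; 0 0 0 0 0 0 1"}}

```text
clock: 4.52
tcp_pos: [0.6256, 0.2824, 0.1208]
ee_rot: [0.002, 0.004, 1.0, -0.002]
contact_force: [0.2, -1.3, -1.0]
width: 0.0381
grip_force: 30.5
```

>>> {"op": "move_arm", "data": {"plan": "0 0 0 0 0 0 1; 0 0 0 0 0 0 1; 0 0 0 0 0 0 1"}}

```text
clock: 4.77
tcp_pos: [0.6195, 0.2901, 0.1202]
ee_rot: [-0.001, -0.001, 1.0, 0.0]
contact_force: [-0.7, 0.2, -1.7]
width: 0.0379
grip_force: 30.5
```

>>> {"op": "move_arm", "data": {"plan": "0 0 0 -0.012 -0.007 0.08 1; 0 0 0 0 0 0.1 1; 0 0 0 0 0 0.1 1; 0 0 0 0 0 0.1 1; 0 0 0 0 0 0.06 1"}}

```text
clock: 5.18
tcp_pos: [0.6207, 0.288, 0.0518]
ee_rot: [-0.001, -0.001, 1.0, -0.001]
contact_force: [-1.1, 0.7, -1.1]
width: 0.038
grip_force: 30.5
```

```bash
cat > two.py <<'E'
from h import *
import sys
x,y=float(sys.argv[2]),float(sys.argv[3]);s=bot.get_state();print(s['tcp_pos'],s['contact_force'].round(1));o=[]
for n in('side','top'):
    c=bot.camera(n);u=proj(c,[x,y,.03])[0].astype(int)
    o.append(cv2.resize(c['pixels'][u[1]-33:u[1]+33,u[0]-33:u[0]+33][:,:,::-1],(400,400),interpolation=3))
cv2.imwrite(sys.argv[1],np.hstack(o))
E
python3 two.py pics/k1.png .621 .289
```

```text
[0.62074047 0.28802051 0.05182806] [-1.1  0.7 -1.1]
```

View pics/k1.png

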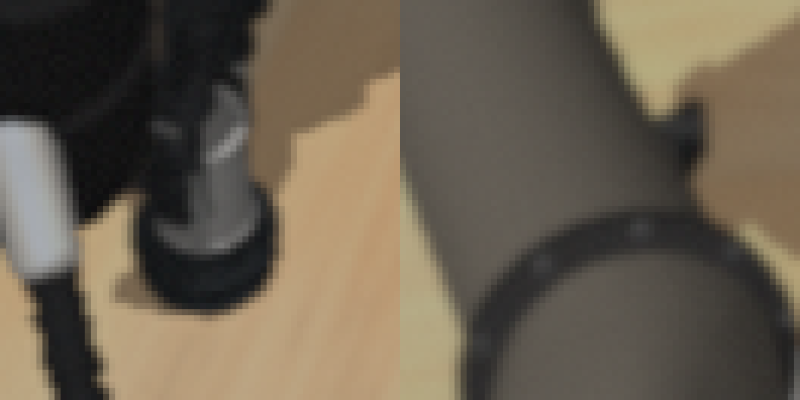

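The flask bottom sits centred over the black base (flask about x 203, base about x 206 in the crop), just above the rim.

>>> {"op": "move_arm", "data": {"plan": "0 0 0 0 0 0.04 1; 0 0 0 0 0 0.04 1; 0 0 0 0 0 0.04 1; 0 0 0 0 0 0.02 1; 0 0 0 0 0 0 1"}}

```text
clock: 5.7
tcp_pos: [0.6221, 0.288, 0.0328]
ee_rot: [-0.0, -0.0, 1.0, 0.0]
contact_force: [0.7, 0.1, -1.4]
width: 0.0382
grip_force: 30.5
```

>>> {"op": "move_arm", "data": {"plan": "0 0 0 0 0 0.01 1; 0 0 0 0 0 0 1; 0 0 0 0 0 0 1"}}

```text
clock: 5.95
tcp_pos: [0.6226, 0.2879, 0.0322]
ee_rot: [0.0, -0.0, 1.0, 0.0]
contact_force: [-0.3, -0.2, -1.2]
width: 0.0378
grip_force: 30.5
```

>>> {"op": "move_arm", "data": {"plan": "0 0 0 0 0 0.015 1; 0 0 0 0 0 0.01 1; 0 0 0 0 0 0 1; 0 0 0 0 0 0 1"}}

```text
clock: 6.28
tcp_pos: [0.6232, 0.2881, 0.0302]
ee_rot: [0.001, -0.0, 1.0, 0.001]
contact_force: [-3.6, -1.0, 11.7]
width: 0.0378
grip_force: 31.8
```

Contact comes at bottom z of about 6 mm, the groove floor. I'll release and rise.

>>> {"op": "move_arm", "data": {"plan": "0 0 0 0 0 0 0; 0 0 0 0 0 0 -0.3; 0 0 0 0 0 0 -0.6; 0 0 0 0 0 -0.08 -0.6; 0 0 0 0 0 -0.2 -0.6"}}

```text
clock: 6.7
tcp_pos: [0.6196, 0.2862, 0.0667]
ee_rot: [-0.004, -0.0, 1.0, -0.002]
contact_force: [-0.3, 0.2, 0.0]
width: 0.0685
grip_force: 0.0
```

>>> {"op": "move_arm", "data": {"plan": "0 0 0 0 0 -0.25 -1; 0 0 0 0 0 -0.25 -1; 0 0 0 0.1 0.06 -0.1 -1; 0 0 0 0.25 -0.06 0 -1; 0 0 0 0.25 -0.2 0 -1"}}

```text
clock: 7.12
tcp_pos: [0.5369, 0.2667, 0.1624]
ee_rot: [0.002, -0.003, 1.0, 0.003]
contact_force: [-0.3, -0.4, -0.6]
width: 0.0854
grip_force: 0.0
```

```bash
python3 - <<'E'
from fit import *
c=bot.camera('side');print(bot.get_state()['tcp_pos'])
u=proj(c,[.622,.289,.03])[0].astype(int);r=33;a=cv2.resize(c['pixels'][u[1]-r:u[1]+r,u[0]-r:u[0]+r][:,:,::-1],(400,400),interpolation=3)
d=snap('top','pics/t5.png');u=proj(d,[.622,.289,.03])[0].astype(int);b=cv2.resize(d['pixels'][u[1]-r:u[1]+r,u[0]-r:u[0]+r][:,:,::-1],(400,400),interpolation=3)
cv2.imwrite('pics/k2.png',np.hstack([a,b]))
E
```

```text
[0.52668759 0.25510655 0.1582613 ]
```

View pics/k2.png

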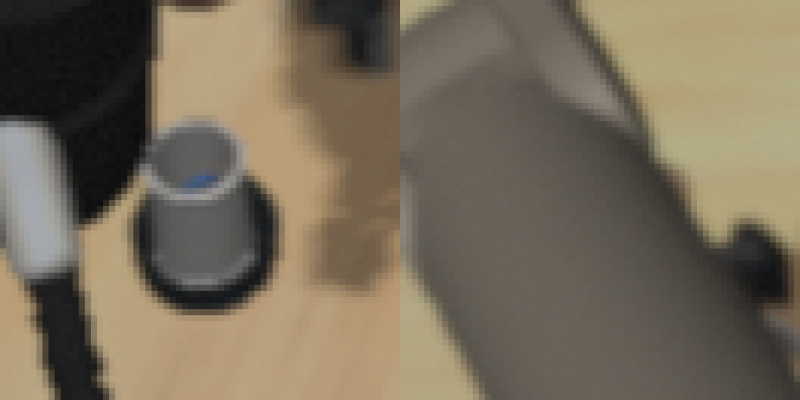

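flask_38 stands upright in the black base, with the blue wax below the rim. Next is flask_58.

>>> {"op": "move_arm", "data": {"plan": "0 0 0 0.03 -0.1 0 -1; 0 0 0 0.02 -0.1 0 -1; 0 0 0 0 0 0 -1; 0 0 0 0 0 0 -1; 0 0 0 0 0 0 -1"}}

```text
clock: 7.63
tcp_pos: [0.5307, 0.232, 0.1605]
ee_rot: [0.0, 0.0, 1.0, 0.0]
contact_force: [-0.1, 0.1, -0.2]
width: 0.0853
grip_force: 0.0
```

>>> {"op": "move_arm", "data": {"plan": "0 0 0 0.044 -0.038 0 -1; 0 0 0 0.044 -0.039 0.15 -1; 0 0 0 0 0 0.15 -1; 0 0 0 0 0 0 -1; 0 0 0 0 0 0 -1"}}

```text
clock: 8.05
tcp_pos: [0.5159, 0.2201, 0.1145]
ee_rot: [-0.001, -0.0, 1.0, -0.001]
contact_force: [-0.1, -0.4, 0.9]
width: 0.0854
grip_force: 0.0
```

>>> {"op": "move_arm", "data": {"plan": "0 0 0 -0.008 0 0.15 -1; 0 0 0 0 0 0.2 -1; 0 0 0 0 0 0.18 -1; 0 0 0 0 0 0 -1; 0 0 0 0 0 0 -1"}}

```text
clock: 8.47
tcp_pos: [0.518, 0.2203, 0.036]
ee_rot: [-0.001, -0.0, 1.0, -0.0]
contact_force: [0.8, -0.1, 0.3]
width: 0.0853
grip_force: 0.0
```

>>> {"op": "move_arm", "data": {"plan": "0 0 0 0 0 0 -0.4; 0 0 0 0 0 0 -0.2; 0 0 0 0 0 0 0; 0 0 0 0 0 0 0.5; 0 0 0 0 0 0 1", "newtons": 35}}

```text
clock: 8.88
tcp_pos: [0.5196, 0.2209, 0.0382]
ee_rot: [0.002, -0.0, 1.0, 0.001]
contact_force: [-0.7, -0.7, 6.2]
width: 0.0573
grip_force: 36.1
```

>>> {"op": "move_arm", "data": {"plan": "0 0 0 0 0 0 1; 0 0 0 0 0 0 1; 0 0 0 0 0 0 1"}}

```text
clock: 9.13
tcp_pos: [0.5196, 0.2209, 0.0381]
ee_rot: [0.002, -0.0, 1.0, 0.001]
contact_force: [-0.7, -0.8, 6.9]
width: 0.0578
grip_force: 36.1
```

>>> {"op": "move_arm", "data": {"plan": "0 0 0 0 0 -0.1 1; 0 0 0 0 0 -0.25 1; 0 0 0 0 0 -0.25 1; 0 0 0 0 0 -0.25 1; 0 0 0 0 0 -0.2 1"}}

```text
clock: 9.55
tcp_pos: [0.5187, 0.2203, 0.1973]
ee_rot: [0.002, 0.0, 1.0, 0.001]
contact_force: [0.6, -0.6, -2.8]
width: 0.0575
grip_force: 38.9
```

>>> {"op": "move_arm", "data": {"plan": "0 0 0 0 -0.1 0 1; 0 0 0 -0.02 -0.23 0 1; 0 0 0 -0.02 -0.23 0 1; 0 0 0 -0.02 -0.23 0 1; 0 0 0 -0.02 -0.23 0 1"}}

```text
clock: 9.97
tcp_pos: [0.5295, 0.0651, 0.1936]
ee_rot: [0.0, -0.0, 1.0, 0.0]
contact_force: [0.7, 0.4, -1.3]
width: 0.0571
grip_force: 38.9
```

>>> {"op": "move_arm", "data": {"plan": "0 0 0 -0.02 -0.23 0 1; 0 0 0 -0.02 -0.23 0 1; 0 0 0 -0.02 -0.23 0 1; 0 0 0 -0.02 -0.23 0 1; 0 0 0 -0.02 -0.23 0 1"}}

```text
clock: 10.38
tcp_pos: [0.5444, -0.1074, 0.1936]
ee_rot: [0.0, 0.0, 1.0, 0.0]
contact_force: [0.4, 0.5, -3.0]
width: 0.0578
grip_force: 38.9
```

>>> {"op": "move_arm", "data": {"plan": "0 0 0 -0.02 -0.23 0 1; 0 0 0 -0.02 -0.23 0 1; 0 0 0 -0.02 -0.23 0 1; 0 0 0 0 -0.1 0 1; 0 0 0 0 0 0 1"}}

```text
clock: 10.8
tcp_pos: [0.5524, -0.23, 0.1937]
ee_rot: [0.0, 0.004, 1.0, -0.002]
contact_force: [0.4, -0.4, -1.6]
width: 0.0577
grip_force: 38.9
```

>>> {"op": "move_arm", "data": {"plan": "0 0 0 0 0 0 1; 0 0 0 0 0 0 1; 0 0 0 0 0 0 1"}}

```text
clock: 11.05
tcp_pos: [0.5542, -0.2221, 0.1931]
ee_rot: [-0.0, -0.001, 1.0, 0.001]
contact_force: [0.3, -0.2, -2.2]
width: 0.0571
grip_force: 38.9
```

>>> {"op": "move_arm", "data": {"plan": "0 0 0 -0.022 -0.05 0.1 1; 0 0 0 0 0 0.15 1; 0 0 0 0 0 0.15 1; 0 0 0 0 0 0.1 1; 0 0 0 0 0 0 1"}}

```text
clock: 11.47
tcp_pos: [0.5554, -0.2287, 0.1149]
ee_rot: [-0.003, -0.001, 1.0, 0.001]
contact_force: [-0.2, 0.5, -3.0]
width: 0.0571
grip_force: 38.9
```

>>> {"op": "move_arm", "data": {"plan": "0 0 0 0 0 0 1; 0 0 0 0 0 0 1"}}

```text
clock: 11.63
tcp_pos: [0.5583, -0.2309, 0.1193]
ee_rot: [0.001, -0.001, 1.0, -0.0]
contact_force: [0.8, -0.5, -2.0]
width: 0.0572
grip_force: 38.9
```

```bash
python3 two.py pics/k3.png .5565 -.23
```

```text
[ 0.55832647 -0.23093479  0.11930406] [ 0.8 -0.5 -2. ]
```

View pics/k3.png

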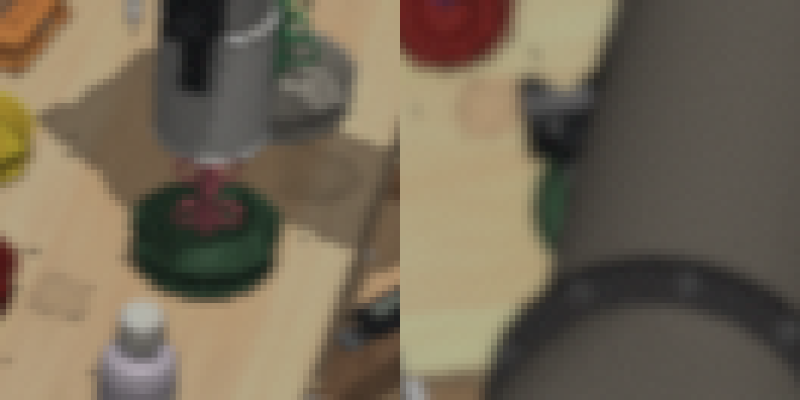

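```bash
python3 - <<'E'
from fit import *
import pickle
c=pickle.load(open('side.pkl','rb'));u=proj(c,[.5565,-.23,.03])[0].astype(int)
for s in (sil(c,.5565,-.23,.04,.02),sil(c,.5583,-.2309,.029,.072,.0813)):
    q=(s-u+33)*400/66;print(q.min(0).round(),q.max(0).round())
b=(proj(c,circ(.5583,-.2309,.0813,.029))-u+33)*400/66;print(b.min(0).round(),b.max(0).round())
for d in([.01,0,0],[0,.01,0]): print((proj(c,[.5565+d[0],-.23+d[1],.03])-proj(c,[.5565,-.23,.03]))*6.06)
E
```

```text
[124. 172.] [283. 301.]
[147. -37.] [274. 156.]
[147.  86.] [265. 156.]
[[-19.24948784  -3.50673282]]
[[-4.93426491 11.76994947]]
```

>>> {"op": "move_arm", "data": {"plan": "0 0 0 -0.013 0 0.04 1; 0 0 0 0 0 0.08 1; 0 0 0 0 0 0.08 1; 0 0 0 0 0 0.08 1; 0 0 0 0 0 0 1"}}

```text
clock: 12.15
tcp_pos: [0.5571, -0.2304, 0.0726]
ee_rot: [-0.003, -0.0, 1.0, 0.001]
contact_force: [0.3, -0.3, -2.5]
width: 0.0573
grip_force: 38.9
```

>>> {"op": "move_arm", "data": {"plan": "0 0 0 0 0 0.05 1; 0 0 0 0 0 0.05 1; 0 0 0 0 0 0 1; 0 0 0 0 0 0 1"}}

```text
clock: 12.48
tcp_pos: [0.5591, -0.2313, 0.0607]
ee_rot: [-0.0, -0.0, 1.0, 0.0]
contact_force: [-0.2, -0.3, -2.0]
width: 0.0576
grip_force: 38.9
```

>>> {"op": "move_arm", "data": {"plan": "0 0 0 -0.008 0 0.03 1; 0 0 0 0 0 0.03 1; 0 0 0 0 0 0.02 1; 0 0 0 0 0 0.01 1; 0 0 0 0 0 0 1"}}

```text
clock: 12.9
tcp_pos: [0.5601, -0.2316, 0.0473]
ee_rot: [-0.0, 0.0, 1.0, -0.0]
contact_force: [-0.1, -0.7, -3.1]
width: 0.0574
grip_force: 38.9
```

>>> {"op": "move_arm", "data": {"plan": "0 0 0 0 0 0.015 1; 0 0 0 0 0 0.01 1; 0 0 0 0 0 0 1; 0 0 0 0 0 0 1"}}

```text
clock: 13.23
tcp_pos: [0.5605, -0.2318, 0.0443]
ee_rot: [0.0, 0.0, 1.0, -0.0]
contact_force: [-1.8, -1.6, 2.9]
width: 0.0576
grip_force: 39.6
```

>>> {"op": "move_arm", "data": {"plan": "0 0 0 0 0 0.01 1; 0 0 0 0 0 0 1; 0 0 0 0 0 0 1"}}

```text
clock: 13.48
tcp_pos: [0.5605, -0.2318, 0.0441]
ee_rot: [0.0, 0.0, 1.0, 0.0]
contact_force: [-7.0, 1.4, 16.7]
width: 0.0575
grip_force: 40.8
```

>>> {"op": "move_arm", "data": {"plan": "0 0 0 0 0 0 -0.4; 0 0 0 0 0 0 -1; 0 0 0 0 0 0 -1; 0 0 0 0 0 -0.1 -1; 0 0 0 0 0 -0.25 -1"}}

```text
clock: 13.9
tcp_pos: [0.5575, -0.2295, 0.0908]
ee_rot: [-0.004, -0.001, 1.0, 0.001]
contact_force: [0.6, 0.1, -0.1]
width: 0.0856
grip_force: 0.0
```

>>> {"op": "move_arm", "data": {"plan": "0 0 0 0 0 -0.25 -1; 0 0 0 0 0 -0.25 -1; 0 0 0 -0.1 0.15 -0.1 -1; 0 0 0 -0.12 0.21 0 -1; 0 0 0 -0.12 0.21 0 -1"}}

```text
clock: 14.32
tcp_pos: [0.613, -0.146, 0.1869]
ee_rot: [0.002, 0.001, 1.0, -0.0]
contact_force: [0.4, 0.8, -0.2]
width: 0.0854
grip_force: 0.0
```

>>> {"op": "move_arm", "data": {"plan": "0 0 0 -0.12 0.21 0 -1; 0 0 0 -0.12 0.21 0 -1; 0 0 0 -0.12 0.21 0 -1; 0 0 0 -0.12 0.21 0 -1; 0 0 0 0 0.1 0 -1"}}

```text
clock: 14.73
tcp_pos: [0.6863, 0.0023, 0.1842]
ee_rot: [0.001, -0.003, 1.0, 0.002]
contact_force: [0.2, 1.2, 0.8]
width: 0.0858
grip_force: 0.0
```

>>> {"op": "move_arm", "data": {"plan": "0 0 0 0 0 0 -1; 0 0 0 0 0 0 -1; 0 0 0 0 0 0 -1"}}

```text
clock: 14.98
tcp_pos: [0.683, -0.0066, 0.1847]
ee_rot: [-0.0, 0.001, 1.0, -0.001]
contact_force: [0.0, -0.6, -0.6]
width: 0.0857
grip_force: 0.0
```

>>> {"op": "move_arm", "data": {"plan": "0 0 0 -0.003 -0.009 0.15 -1; 0 0 0 0 0 0.2 -1; 0 0 0 0 0 0.08 -1; 0 0 0 0 0 0 -1; 0 0 0 0 0 0 -1"}}

```text
clock: 15.4
tcp_pos: [0.6835, -0.0076, 0.1204]
ee_rot: [-0.001, 0.001, 1.0, -0.0]
contact_force: [0.4, -0.2, 0.1]
width: 0.0855
grip_force: 0.0
```

>>> {"op": "move_arm", "data": {"plan": "0 0 0 0 0 0.12 -1; 0 0 0 0 0 0.14 -1; 0 0 0 0 0 0.14 -1; 0 0 0 0 0 0.12 -1; 0 0 0 0 0 0 -1"}}

```text
clock: 15.82
tcp_pos: [0.6826, -0.0065, 0.0406]
ee_rot: [-0.002, 0.0, 1.0, -0.0]
contact_force: [-1.5, 0.9, 0.0]
width: 0.0857
grip_force: 0.0
```

>>> {"op": "move_arm", "data": {"plan": "0 0 0 0 0 0 -0.7; 0 0 0 0 0 0 -0.5; 0 0 0 0 0 0 -0.3; 0 0 0 0 0 0 0.5; 0 0 0 0 0 0 1", "newtons": 40}}

```text
clock: 16.23
tcp_pos: [0.6859, -0.007, 0.0451]
ee_rot: [0.002, 0.0, 1.0, -0.0]
contact_force: [-0.7, -2.0, 7.5]
width: 0.0666
grip_force: 46.3
```

>>> {"op": "move_arm", "data": {"plan": "0 0 0 0 0 0 1; 0 0 0 0 0 0 1; 0 0 0 0 0 0 1"}}

```text
clock: 16.48
tcp_pos: [0.6859, -0.0069, 0.045]
ee_rot: [0.002, 0.0, 1.0, -0.0]
contact_force: [-0.3, -2.4, 6.8]
width: 0.0664
grip_force: 46.3
```

>>> {"op": "move_arm", "data": {"plan": "0 0 0 0 0 -0.1 1; 0 0 0 0 0 -0.25 1; 0 0 0 0 0 -0.25 1; 0 0 0 0 0 -0.25 1; 0 0 0 0 -0.1 -0.1 1"}}

```text
clock: 16.9
tcp_pos: [0.6864, -0.0166, 0.1916]
ee_rot: [0.004, -0.003, 1.0, 0.002]
contact_force: [1.8, 1.2, -3.0]
width: 0.0663
grip_force: 47.3
```

>>> {"op": "move_arm", "data": {"plan": "0 0 0 0.07 -0.2 0 1; 0 0 0 0.07 -0.2 0 1; 0 0 0 0.07 -0.2 0 1; 0 0 0 0.07 -0.2 0 1; 0 0 0 0.07 -0.2 0 1"}}

```text
clock: 17.32
tcp_pos: [0.6303, -0.172, 0.1858]
ee_rot: [-0.0, -0.0, 1.0, 0.0]
contact_force: [-0.5, 0.0, -3.6]
width: 0.0668
grip_force: 47.3
```

>>> {"op": "move_arm", "data": {"plan": "0 0 0 0.07 -0.2 0 1; 0 0 0 0.07 -0.2 0 1; 0 0 0 0.07 -0.2 0 1; 0 0 0 0.07 -0.2 0 1; 0 0 0 0.07 -0.2 0 1"}}

```text
clock: 17.73
tcp_pos: [0.5781, -0.3219, 0.1858]
ee_rot: [-0.0, -0.0, 1.0, 0.0]
contact_force: [0.0, -0.9, -3.7]
width: 0.0665
grip_force: 47.3
```

>>> {"op": "move_arm", "data": {"plan": "0 0 0 0.07 -0.2 0 1; 0 0 0 0.07 -0.15 0 1; 0 0 0 0 0 0 1; 0 0 0 0 0 0 1; 0 0 0 0 0 0 1"}}

```text
clock: 18.15
tcp_pos: [0.5582, -0.3726, 0.1853]
ee_rot: [0.0, -0.0, 1.0, 0.001]
contact_force: [0.9, 0.4, -3.7]
width: 0.0664
grip_force: 47.3
```

>>> {"op": "move_arm", "data": {"plan": "0 0 0 0.022 0.003 0.1 1; 0 0 0 0 0 0.15 1; 0 0 0 0 0 0.12 1; 0 0 0 0 0 0 1; 0 0 0 0 0 0 1"}}

```text
clock: 18.57
tcp_pos: [0.5551, -0.3711, 0.1288]
ee_rot: [-0.001, -0.001, 1.0, 0.001]
contact_force: [0.4, -0.0, -2.8]
width: 0.0663
grip_force: 47.2
```

```bash
cat > ov.py <<'E'
from fit import *
import sys
# file, base x y r, flask r h, tcp z at bottom 0, dx of the flask in the grip
fn=sys.argv[1];x,y,rb,rf,h,g,dx=map(float,sys.argv[2:]);s=bot.get_state();p=s['tcp_pos'];print(p)
c=bot.camera('side');u=proj(c,[x,y,.04])[0].astype(int);r=50;k=6
a=cv2.resize(c['pixels'][u[1]-r:u[1]+r,u[0]-r:u[0]+r][:,:,::-1],(600,600),interpolation=3)
z=p[2]-g
for q,col in((proj(c,circ(x,y,.02,rb)),(0,255,255)),(sil(c,p[0]+dx,p[1],rf,h,z),(255,255,0))): cv2.polylines(a,[((q-u+r+.5)*k).astype(np.int32)],True,col,1)
cv2.imwrite(fn,a)
for d in([.01,0,0],[0,.01,0]): print((proj(c,[x+d[0],y+d[1],.03])-proj(c,[x,y,.03]))*k)
E
python3 ov.py pics/k4.png .553 -.3715 .045 .034 .08 .045 -.0015
```

```text
[ 0.55505307 -0.37112995  0.12881757]
[[-17.96180853  -3.02365848]]
[[-4.25509267 10.22261943]]
```

View pics/k4.png

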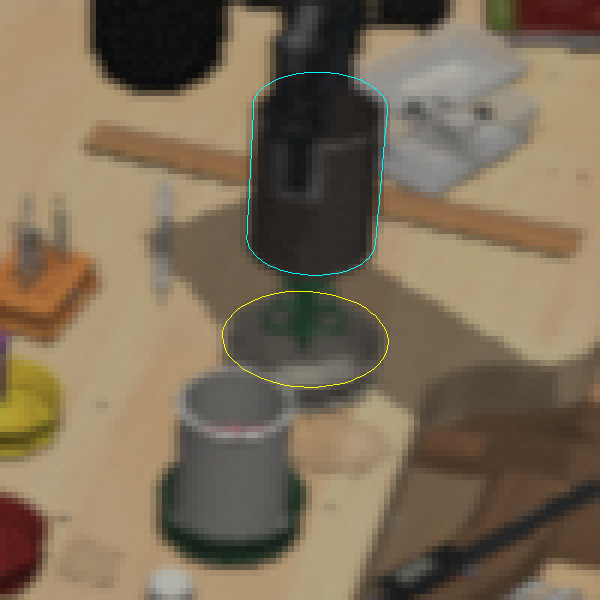

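flask_58 stands well in the green base, with the pink wax inside. The held flask_68 lines up over the green sprue (x about 303–306 projected down).

>>> {"op": "move_arm", "data": {"plan": "0 0 0 0 0 0.08 1; 0 0 0 0 0 0.1 1; 0 0 0 0 0 0.1 1; 0 0 0 0 0 0.08 1; 0 0 0 0 0 0 1"}}

```text
clock: 19.03
tcp_pos: [0.5537, -0.3721, 0.0731]
ee_rot: [-0.002, -0.0, 1.0, 0.001]
contact_force: [-1.0, 0.1, -5.0]
width: 0.0664
grip_force: 47.2
```

>>> {"op": "move_arm", "data": {"plan": "0 0 0 0 0 0.03 1; 0 0 0 0 0 0.03 1; 0 0 0 0 0 0.02 1; 0 0 0 0 0 0 1; 0 0 0 0 0 0 1"}}

```text
clock: 19.45
tcp_pos: [0.5549, -0.3734, 0.0637]
ee_rot: [0.0, -0.0, 1.0, -0.0]
contact_force: [-1.4, -0.3, -3.7]
width: 0.0664
grip_force: 47.3
```

>>> {"op": "move_arm", "data": {"plan": "0 0 0 0 0.008 0.03 1; 0 0 0 0 0 0.025 1; 0 0 0 0 0 0.015 1; 0 0 0 0 0 0 1; 0 0 0 0 0 0 1"}}

```text
clock: 19.87
tcp_pos: [0.5548, -0.3724, 0.0529]
ee_rot: [0.0, 0.0, 1.0, -0.0]
contact_force: [-0.0, -1.5, -2.0]
width: 0.0662
grip_force: 47.5
```

>>> {"op": "move_arm", "data": {"plan": "0 0 0 0 0 0.012 1; 0 0 0 0 0 0 1; 0 0 0 0 0 0 1"}}

```text
clock: 20.12
tcp_pos: [0.5547, -0.372, 0.0511]
ee_rot: [-0.0, -0.0, 1.0, 0.0]
contact_force: [0.0, -0.1, -1.3]
width: 0.0665
grip_force: 47.6
```

>>> {"op": "move_arm", "data": {"plan": "0 0 0 0 0 0.012 1; 0 0 0 0 0 0 1; 0 0 0 0 0 0 1"}}

```text
clock: 20.37
tcp_pos: [0.5548, -0.3721, 0.051]
ee_rot: [0.0, -0.0, 1.0, 0.0]
contact_force: [-3.3, 1.4, 13.0]
width: 0.0663
grip_force: 48.7
```

Seated. I'll release and go on to flask_48.

>>> {"op": "move_arm", "data": {"plan": "0 0 0 0 0 0 -0.6; 0 0 0 0 0 0 -1; 0 0 0 0 0 0 -1; 0 0 0 0 0 -0.08 -1; 0 0 0 0 0 -0.25 -1"}}

```text
clock: 20.78
tcp_pos: [0.5515, -0.3693, 0.0943]
ee_rot: [-0.005, -0.0, 1.0, 0.003]
contact_force: [0.1, 0.1, 0.4]
width: 0.0852
grip_force: 0.0
```

>>> {"op": "move_arm", "data": {"plan": "0 0 0 0 0 -0.25 -1; 0 0 0 0 0 -0.25 -1; 0 0 0 0 0.1 -0.15 -1; 0 0 0 -0.06 0.25 0 -1; 0 0 0 -0.06 0.25 0 -1"}}

```text
clock: 21.2
tcp_pos: [0.573, -0.284, 0.1997]
ee_rot: [0.002, 0.002, 1.0, -0.001]
contact_force: [1.2, 0.4, -0.6]
width: 0.0853
grip_force: 0.0
```

>>> {"op": "move_arm", "data": {"plan": "0 0 0 -0.06 0.25 0 -1; 0 0 0 -0.06 0.25 0 -1; 0 0 0 -0.06 0.25 0 -1; 0 0 0 -0.06 0.25 0 -1; 0 0 0 -0.06 0.25 0 -1"}}

```text
clock: 21.62
tcp_pos: [0.6178, -0.0927, 0.1973]
ee_rot: [0.0, -0.0, 1.0, 0.0]
contact_force: [0.4, -1.4, 0.6]
width: 0.0855
grip_force: 0.0
```

>>> {"op": "move_arm", "data": {"plan": "0 0 0 -0.06 0.25 0 -1; 0 0 0 -0.06 0.25 0 -1; 0 0 0 -0.06 0.25 0 -1; 0 0 0 -0.06 0.25 0 -1; 0 0 0 -0.06 0.25 0 -1"}}

```text
clock: 22.03
tcp_pos: [0.6628, 0.0948, 0.1972]
ee_rot: [0.0, -0.0, 1.0, 0.0]
contact_force: [0.7, -0.3, -0.3]
width: 0.0852
grip_force: 0.0
```

>>> {"op": "move_arm", "data": {"plan": "0 0 0 -0.06 0.25 0 -1; 0 0 0 0 0.15 0 -1; 0 0 0 0 0 0 -1; 0 0 0 0 0 0 -1; 0 0 0 0 0 0 -1"}}

```text
clock: 22.45
tcp_pos: [0.6716, 0.1517, 0.1968]
ee_rot: [0.0, 0.0, 1.0, -0.001]
contact_force: [-0.9, -0.6, 0.7]
width: 0.0855
grip_force: 0.0
```

>>> {"op": "move_arm", "data": {"plan": "0 0 0 -0.07 -0.011 0.1 -1; 0 0 0 0 0 0.2 -1; 0 0 0 0 0 0.2 -1; 0 0 0 0 0 0.08 -1; 0 0 0 0 0 0 -1"}}

```text
clock: 22.87
tcp_pos: [0.6798, 0.1487, 0.1061]
ee_rot: [-0.003, 0.001, 1.0, -0.001]
contact_force: [-0.2, 0.3, -1.2]
width: 0.0856
grip_force: 0.0
```

>>> {"op": "move_arm", "data": {"plan": "0 0 0 0 0 0 -1; 0 0 0 0 0 0 -1"}}

```text
clock: 23.03
tcp_pos: [0.6835, 0.1507, 0.1114]
ee_rot: [0.001, 0.0, 1.0, 0.0]
contact_force: [-0.5, 0.1, 0.4]
width: 0.0854
grip_force: 0.0
```

>>> {"op": "move_arm", "data": {"plan": "0 0 0 0.01 -0.003 0.12 -1; 0 0 0 0 0 0.15 -1; 0 0 0 0 0 0.15 -1; 0 0 0 0 0 0.12 -1; 0 0 0 0 0 0 -1"}}

```text
clock: 23.45
tcp_pos: [0.6793, 0.1506, 0.0266]
ee_rot: [-0.002, -0.0, 1.0, -0.0]
contact_force: [-1.7, 0.6, 0.5]
width: 0.0851
grip_force: 0.0
```

>>> {"op": "move_arm", "data": {"plan": "0 0 0 0 0 0 -0.3; 0 0 0 0 0 0 0; 0 0 0 0 0 0 0.1; 0 0 0 0 0 0 0.5; 0 0 0 0 0 0 1", "newtons": 35}}

```text
clock: 23.87
tcp_pos: [0.6823, 0.151, 0.031]
ee_rot: [0.002, 0.0, 1.0, 0.0]
contact_force: [-1.2, -0.6, 5.7]
width: 0.0467
grip_force: 35.7
```

>>> {"op": "move_arm", "data": {"plan": "0 0 0 0 0 0 1; 0 0 0 0 0 0 1; 0 0 0 0 0 0 1"}}

```text
clock: 24.12
tcp_pos: [0.6824, 0.151, 0.031]
ee_rot: [0.002, 0.0, 1.0, 0.001]
contact_force: [-0.5, -0.7, 5.1]
width: 0.0469
grip_force: 35.7
```

>>> {"op": "move_arm", "data": {"plan": "0 0 0 0 0 -0.1 1; 0 0 0 0 0 -0.25 1; 0 0 0 0 0 -0.25 1; 0 0 0 0 0 -0.2 1; 0 0 0 0.01 -0.1 0 1"}}

```text
clock: 24.53
tcp_pos: [0.6836, 0.1408, 0.1578]
ee_rot: [0.007, -0.002, 1.0, 0.003]
contact_force: [2.0, 0.6, -1.1]
width: 0.0466
grip_force: 36.8
```

>>> {"op": "move_arm", "data": {"plan": "0 0 0 0.01 -0.22 0 1; 0 0 0 0.01 -0.22 0 1; 0 0 0 0.01 -0.22 0 1; 0 0 0 0.01 -0.22 0 1; 0 0 0 0.01 -0.22 0 1"}}

```text
clock: 24.95
tcp_pos: [0.6712, -0.031, 0.1495]
ee_rot: [0.0, -0.0, 1.0, 0.0]
contact_force: [-0.1, 0.7, -1.3]
width: 0.0466
grip_force: 36.8
```

>>> {"op": "move_arm", "data": {"plan": "0 0 0 0.01 -0.22 0 1; 0 0 0 0.01 -0.22 0 1; 0 0 0 0.01 -0.22 0 1; 0 0 0 0 -0.2 0 1; 0 0 0 0 -0.04 0 1"}}

```text
clock: 25.37
tcp_pos: [0.6655, -0.1731, 0.1498]
ee_rot: [0.0, 0.004, 1.0, -0.002]
contact_force: [-1.1, -2.0, -1.9]
width: 0.0469
grip_force: 36.8
```

>>> {"op": "move_arm", "data": {"plan": "0 0 0 0 0 0 1; 0 0 0 0 0 0 1; 0 0 0 0 0 0 1; 0 0 0 0 0 0 1"}}

```text
clock: 25.7
tcp_pos: [0.6676, -0.1615, 0.1484]
ee_rot: [0.0, -0.002, 1.0, 0.001]
contact_force: [1.4, -0.2, -1.8]
width: 0.047
grip_force: 36.8
```

>>> {"op": "move_arm", "data": {"plan": "0 0 0 -0.02 -0.01 0.1 1; 0 0 0 0 0 0.15 1; 0 0 0 0 0 0.1 1; 0 0 0 0 0 0 1; 0 0 0 0 0 0 1"}}

```text
clock: 26.12
tcp_pos: [0.6695, -0.1646, 0.0942]
ee_rot: [-0.001, -0.001, 1.0, 0.0]
contact_force: [1.0, 0.1, -1.5]
width: 0.0467
grip_force: 36.7
```

>>> {"op": "move_arm", "data": {"plan": "0 0 0 0 0 0 1; 0 0 0 0 0 0 1"}}

```text
clock: 26.28
tcp_pos: [0.6712, -0.1657, 0.097]
ee_rot: [0.001, -0.0, 1.0, -0.0]
contact_force: [-0.4, 0.3, -1.2]
width: 0.0467
grip_force: 36.8
```

>>> {"op": "move_arm", "data": {"plan": "0 0 0 0.003 0.014 0.04 1; 0 0 0 0 0 0.09 1; 0 0 0 0 0 0.09 1; 0 0 0 0 0 0.08 1; 0 0 0 0 0 0 1"}}

```text
clock: 26.7
tcp_pos: [0.6672, -0.1628, 0.0467]
ee_rot: [-0.003, -0.0, 1.0, 0.001]
contact_force: [-1.1, -0.8, -2.4]
width: 0.0465
grip_force: 36.8
```

>>> {"op": "move_arm", "data": {"plan": "0 0 0 0 0 0.01 1; 0 0 0 0 0 0 1; 0 0 0 0 0 0 1"}}

```text
clock: 26.95
tcp_pos: [0.6701, -0.1638, 0.0497]
ee_rot: [0.0, 0.0, 1.0, -0.0]
contact_force: [-0.4, 0.3, -2.3]
width: 0.0468
grip_force: 36.8
```

Seat expected at TCP z of about 0.037.

>>> {"op": "move_arm", "data": {"plan": "0 0 0 0 0 0.03 1; 0 0 0 0 0 0.025 1; 0 0 0 0 0 0.015 1; 0 0 0 0 0 0 1; 0 0 0 0 0 0 1"}}

```text
clock: 27.37
tcp_pos: [0.67, -0.1637, 0.0389]
ee_rot: [0.0, -0.0, 1.0, -0.0]
contact_force: [1.3, -0.4, -1.8]
width: 0.0469
grip_force: 36.9
```

>>> {"op": "move_arm", "data": {"plan": "0 0 0 0 0 0.015 1; 0 0 0 0 0 0 1; 0 0 0 0 0 0 1"}}

```text
clock: 27.62
tcp_pos: [0.6702, -0.1637, 0.037]
ee_rot: [0.001, -0.0, 1.0, -0.0]
contact_force: [1.8, -0.8, 1.0]
width: 0.0467
grip_force: 37.1
```

>>> {"op": "move_arm", "data": {"plan": "0 0 0 0 0 0.012 1; 0 0 0 0 0 0 1; 0 0 0 0 0 0 1"}}

```text
clock: 27.87
tcp_pos: [0.6704, -0.1637, 0.0369]
ee_rot: [0.001, -0.0, 1.0, 0.0]
contact_force: [-4.8, 0.8, 13.5]
width: 0.0469
grip_force: 38.2
```

>>> {"op": "move_arm", "data": {"plan": "0 0 0 0 0 0 -0.2; 0 0 0 0 0 0 -0.8; 0 0 0 0 0 0 -0.8; 0 0 0 0 0 -0.08 -0.8; 0 0 0 0 0 -0.25 -0.8"}}

```text
clock: 28.28
tcp_pos: [0.6654, -0.1622, 0.0793]
ee_rot: [-0.006, -0.0, 1.0, 0.001]
contact_force: [0.3, 0.0, -0.5]
width: 0.0769
grip_force: 0.0
```

>>> {"op": "move_arm", "data": {"plan": "0 0 0 0 0 -0.25 -0.8; 0 0 0 0 0 -0.25 -0.8; 0 0 0 0 0 -0.25 -0.8; 0 0 0 0 0.25 -0.1 -0.8; 0 0 0 0 0.25 0 -0.8"}}

```text
clock: 28.7
tcp_pos: [0.6721, -0.0922, 0.2185]
ee_rot: [0.005, 0.003, 1.0, -0.001]
contact_force: [1.7, 0.8, -0.6]
width: 0.0773
grip_force: 0.0
```

>>> {"op": "move_arm", "data": {"plan": "0 0 0 0 0.25 0 -0.8; 0 0 0 0 0.25 0 -0.8; 0 0 0 0 0.25 0 -0.8; 0 0 0 0 0 0 -0.8; 0 0 0 0 0 0 -0.8"}}

```text
clock: 29.12
tcp_pos: [0.6694, 0.0281, 0.2121]
ee_rot: [-0.0, -0.003, 1.0, 0.001]
contact_force: [0.8, -0.3, -0.4]
width: 0.0767
grip_force: 0.0
```

```bash
python3 - <<'E'
from h import *
c=bot.camera('side');d=bot.camera('top')
def cr(c,u,v,w,h,W,H): return cv2.resize(c['pixels'][v:v+h,u:u+w][:,:,::-1],(W,H),interpolation=3)
cv2.imwrite('pics/end.png',np.vstack([np.hstack([cr(c,280,100,120,90,400,300),cr(c,240,180,120,90,400,300)]),cr(d,180,140,290,108,800,300)]))
E
```

```text
(no output)
```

View pics/end.png

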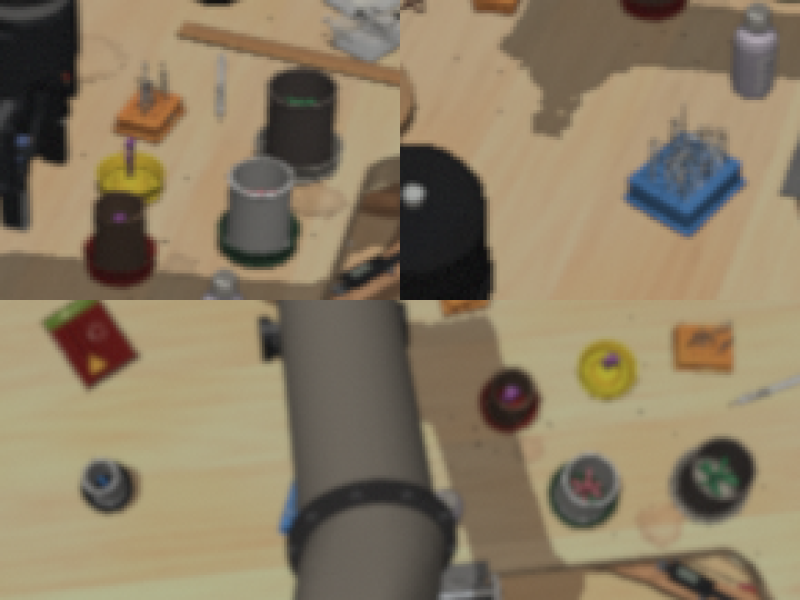

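All four flasks stand upright in their bases with the wax inside. The yellow base, bottle and bur stand are untouched, so I'm handing in.

```bash
python3 -c "
from station import bot
print(bot.job_done())"
```

```text
the job is handed in; nothing more can be done
None
```

All four flasks (38, 48, 58 and 68 mm) were lowered over their matching wax trees and stood upright in their grooves in the final pictures, with the rinse bottle, blue bur stand and yellow look-alike left alone; the job was handed in at about 29 s on the clock (limit 96 s), and the hand-in gave no verdict.

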